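# Tuck the flashing under the nest-box roof shingle and hold it pressed down

## Robot

A 6-joint arm with a two-finger parallel gripper is mounted at the origin on the work surface. World frame = base frame: x ahead of the robot, y to its left, z up, the work surface at z = 0. Lengths are in m, angles in degrees, forces in N, time in s.
With the tool pointing down it reaches from about 0.375 to 0.75 m from the base axis. Payload 9 kg.
Tool frame: the origin (TCP) lies at the very end of the fingers, on their centre line; the grasp point (between the pads) lies 19 mm behind it; z points along the fingers, y is the line along which they close (so a half turn about z gives the same grasp; the last joint's range is limited). The gripper opens to 85 mm and grips with 20 to 120 N. Pads are 22 mm wide; open, the fingers measure 114 mm over their backs; the gripper's body (76 mm by 85 mm) begins 54 mm behind the grasp point. The pads swing forward as they close: fully open they stand 13 mm farther back than shut.
Start: joints at [-77.16, 5.964, 5.575, 89.605, 0, 77.527], TCP at [0.257, -0.542, 0.231] pointing down, gripper open.
Joint ranges: [-171.21, 171.21], [-48.23, 106.86], [-62.78, 66.21], [-105.2, 120.99], [-86.42, 89.51], [-180, 180]. Speed limits (degrees/s): [127.2, 127.2, 147.25, 180, 180, 180].

## Interface

Orientations are given as a 3x3 rotation matrix whose columns are the frame's x, y, z axes.
In Python, from rig import bot gives the robot as it stands.
- The arm moves only by the tool step_arm, never from a script. Its argument "targets" is a list of rows, each a list of 7 numbers: the shift along the world's x, y, z in m, then the turn, a rotation vector about the world's x, y, z in degrees, then the finger opening in m, from 0 to 0.0854. A call has 1 to 10 rows; each row shifts and turns the commanded pose from where the row before left it; what a row does not reach is not made up. A row lasts 1/12 s, in which the tool goes at most 41.7 mm and 7.16 degrees, less where a joint would pass 70% of its speed; a pose out of reach is approached as far as the arm can. A call is refused whole if a number of a shift passes 0.0417 or a number of a turn 7.16, either way. A call with a gripper value outside its range is refused whole. The fingers move at their own pace and stop on an object; "force" is the grip in N (left out, the last holds). Time passes only in rows, so rows that do not move let the fingers close. It gives the time, the measured TCP pose, the force, the opening and the grip force at its end, in the units of the state.
- bot.read_state(): the state, without advancing time (a new reading comes with each control period).
- bot.snapshot(name): name is "side" or "top"; returns (picture, depth): 480x640x3 uint8, blue, green, red; 480x640 float32, m along the optical axis (not along the pixel's ray), 0 where there is no reading.
- bot.calibration(name): a dict with "fx", "fy", "cx", "cy" (pixels), "k1" (the pictures are not rectified: a ray, as slopes to the right and down, at radius r is drawn at 1 + k1 r^2 times it, then the intrinsics apply), "rvec" (rotation vector, rad) and "tvec" (3), from world to camera coordinates, as OpenCV has them. Camera axes: x right, y down, z forward; pixel columns grow to the right and rows downward; lengths in m; the calibration is good to about 2 mm. A picture is of the moment at which its call begins. calibration takes no time and is no camera call.
- bot.sign_off(): hands the job in; it is judged then, once.
The state is a dict: "time": time; "joints": joint angles; "dq": joint speeds; "tau": joint torques, N m; "ee_pos": TCP position; "eef_rot": TCP orientation; "ft_force": force on the tool from outside, world axes, zero at the start; "moment": the same for the moment, N m; "opening": finger opening in m; "grip_force": force on a finger pad.
Only numpy, scipy, OpenCV 4.12 (cv2) and the standard library are available. Lean on these libraries where they do the work, as an engineer would, in place of code of your own. Each camera call takes 0.05 s, during which the arm holds its last target. There are 200 camera calls.

## Task

Pick up the aluminium flashing by its batten and slide the wide flange of the sheet squarely under the free lip of the middle shingle on the nest-box roof panel, centred on the shingle and about 25 mm in, without lifting the shingle. Then press the flashing gently flat on the roof deck so that the sprung panel sinks about 4 mm, and finish while still holding it pressed down: do not let go. Leave the other things on the table where they are.

Things in the scene. Friction and masses are not known exactly. Their poses are not given: they have to be found in the camera images.
- flashing: Loose aluminium sheet 110x110x3 mm, ~0.15 kg, with an upright dark wooden batten on top as grip: 12 mm thick (along x), 80 mm long (y), from 3 to 39 mm height. Origin: sheet's underside, under the batten's middle. x points to the wide flange, to be tucked in: sheet x -40 to +70, y -55 to +55 mm; z up. Starts flat on the table, wide flange away from the robot; the jig is on the other side.
- edge_left (a point): Point on the underside of the flashing's leading edge, at x = +70, y = +50 mm of the flashing; same axes.
- edge_right (a point): Point on the underside of the flashing's leading edge, at x = +70, y = -50 mm of the flashing; same axes.
- jig: Fixed assembly jig: plywood base 220 x 220 x 14 mm, origin at its underside's centre on the table, x towards the rear (hinge side) of the roof, z up. Four rubber buffers carry a sprung bed with the roof panel; all turns with it.
- roof: Roof panel on the jig: plank deck 220x220x14 mm, origin at its underside's centre, axes as the jig's. Deck top 50 mm above the table (unpressed), bare for x -110 to +20 mm. From x +20 back lie lapped wooden shingles, 8 mm clear above the deck, 6 mm thick (top 64 mm above the table), an upper course from x +64 (top 70 mm). The slot below is 8 mm high, 40 mm deep, then a spacer stops it.
- lap (a point): Point on the deck's top surface straight below the middle of the shingle's free lip (x = +20, y = 0, z = +14 mm of the roof). x points into the slot, the direction in which to tuck; y along the lip, z up. It sinks with the roof.
- shingle (a joint): Lift of the middle shingle (134 mm wide along the lip, 76 mm deep, fixed ones of the same height beside it), hinged along its rear edge 75 mm behind the lip: 0 lying down, positive (rad) when the lip is lifted; 0.1 rad is 7.5 mm. A light spring holds it down: about 1.5 N at the lip starts to lift it.
- shingle_lip (a point): Middle of the free lip of the middle shingle, at half its thickness (11 mm above the deck when down).
- bed (a joint): How far the roof panel is pressed down on its springs: 0 (up) to 0.008 m (hard stop). The roof, the shingles and the slot sink together. It begins to sink under about 1 N beyond the flashing's own weight and then yields 1 mm per 1.5 N: about 7 N at 4 mm.
- pebble_a: Bystander: grey pebble, 30 mm across, 16 mm high, between the jig and the flashing; origin under its centre.
- pebble_b: Bystander: pale pebble, 26 mm across, 13 mm high, between the jig and the flashing; origin under its centre.
- spool: Bystander: small wooden spool, 34 mm across, 36 mm high, between the jig and the flashing; origin under its centre.
- mug: Bystander: white mug, 80 mm across, 90 mm high, at the back; origin under its centre.
- brush_jar: Bystander: glass jar 72 mm across with brushes standing in it, 180 mm high, at the back; origin under its centre.
- hammer: Bystander: hammer 260 mm long, lying at the back.
- egg_box: Bystander: cardboard egg box 100 x 240 x 65 mm at the left side; origin under its centre.
Mind the look-alikes: they are no part of the job. Of the things that look like the flashing, the largest one is meant.

How it is judged (in metres and radians):
On the way:
1. the flashing's leading edge is at least 15 mm under the lap at both corners, with the shingle down (x of edge_left in the frame of lap between 0.015 and 0.045 m and z of edge_left in the frame of lap between -0.004 and 0.009 m and x of edge_right in the frame of lap between 0.015 and 0.045 m and z of edge_right in the frame of lap between -0.004 and 0.009 m and value of joint shingle below 0.04 rad), for 0.2 s.
At the end, for the whole second after the job is handed in: Both leading corners are 15 to 45 mm under the lip and at most 3 mm off the deck; flashing centred within 15 mm, flat within 0.04 rad, still; shingle below 0.03 rad; the fingers still touch the flashing and press it on the deck with over 3 N, the panel sunk over 2 mm (x of edge_left in the frame of lap between 0.015 and 0.045 m and z of edge_left in the frame of lap between -0.004 and 0.009 m and x of edge_right in the frame of lap between 0.015 and 0.045 m and z of edge_right in the frame of lap between -0.004 and 0.009 m and z of edge_left in the frame of lap between -0.004 and 0.003 m and z of edge_right in the frame of lap between -0.004 and 0.003 m and y of flashing in the frame of lap between -0.015 and 0.015 m and angle between flashing's own z axis and vertical below 0.04 rad and value of joint shingle below 0.03 rad and value of joint bed above 0.002 m and contact force between flashing and roof above 3 N and contact force between the fingers and flashing above 1 N and linear speed of flashing below 0.02 m/s); the arm keeps its last pose, push and grip.
It fails at once if the shingle is lifted by more than 0.08 rad (6 mm at its lip) (value of joint shingle above 0.08 rad).
It fails at once if the flashing is rammed on the roof panel with more than 45 N (contact force between flashing and roof above 45 N).
It fails at once if a bystander is moved by more than 30 mm (distance of any of pebble_a, pebble_b, spool, mug, brush_jar, hammer, egg_box from where it was at the start of the episode above 0.03 m).
It also fails if it takes over 45 s, if anything falls off the work surface, if the arm or the gripper's body presses on something with over 40 N, if the wrist force passes 120 N, or if a joint passes its speed limit or range.

## Working session

There is one attempt and no reset: what is moved stays moved. The work goes in short steps, Python scripts to look and compute and a tool call to move; the robot and the scene stay as the last step left them, time stands still between calls to the robot, and variables do not carry over. Pictures are saved under pics/ and viewed, at most 10 in all, crops included, and the job is handed in when it is done.

Besides the shell and the picture viewer there is one more tool, called after "Request:" in YAML: its name, and indented under it one key for each argument. step_arm: Moves the arm, as the interface text tells. Its arguments: {"type":"object","properties":{"targets":{"type":"array"},"force":{"type":"number"}},"required":["targets"]}

```bash
mkdir -p pics
cat > h.py <<'E'
import numpy as np, cv2
from rig import bot
def world(name,depth):
    c=bot.calibration(name);K=np.array([[c['fx'],0,c['cx']],[0,c['fy'],c['cy']],[0,0,1.]])
    v,u=np.mgrid[0:480,0:640]
    p=cv2.undistortPoints(np.stack([u.ravel(),v.ravel()],1).astype(np.float64)[:,None],K,np.array([c['k1'],0,0,0,0.]))[:,0]
    R=cv2.Rodrigues(np.array(c['rvec'],float))[0];t=np.array(c['tvec'],float).ravel()
    d=depth.ravel()[:,None];X=np.hstack([p,np.ones_like(d)])*d
    return ((X-t)@R).reshape(480,640,3)
def ray(name,px,z):
    c=bot.calibration(name);K=np.array([[c['fx'],0,c['cx']],[0,c['fy'],c['cy']],[0,0,1.]])
    p=cv2.undistortPoints(np.array(px,float).reshape(-1,1,2),K,np.array([c['k1'],0,0,0,0.]))[:,0]
    R=cv2.Rodrigues(np.array(c['rvec'],float))[0];t=np.array(c['tvec'],float).ravel()
    o=-R.T@t;d=np.hstack([p,np.ones((len(p),1))])@R
    return o+d*((z-o[2])/d[:,2])[:,None]
E
python3 - <<'E'
from h import *
for n in('top','side'):
    im,d=bot.snapshot(n);cv2.imwrite(f'pics/{n}0.png',im);np.save(f'{n}0.npy',world(n,d))
    c=bot.calibration(n);R=cv2.Rodrigues(np.array(c['rvec'],float))[0];print(n,c['fx'],-R.T@np.ravel(c['tvec']),R[2],(d==0).mean())
print(bot.read_state())
E
```

```text
top 473.8983967608533 [0.31907073 0.11485169 1.15092951] [ 0.20752717  0.00215585 -0.97822688] 0.0038541666666666668
side 468.44676913376475 [ 0.39871376 -0.5464945   0.80569717] [ 0.16654638  0.66983404 -0.7235915 ] 0.00390625
{'time': 0.1, 'joints': array([-7.71613338e+01,  5.99595444e+00,  5.53355254e+00,  8.96073285e+01,
       -5.94393195e-04,  7.75274884e+01]), 'dq': array([ 0.15791401, -0.08859506,  0.04483259,  0.07688916,  0.02663064,
       -0.08922115]), 'tau': array([ 7.97197659e-03, -5.58210289e+01,  5.04717064e+01,  1.31393169e-02,
       -1.93013648e-04,  1.76224620e-05]), 'ee_pos': array([ 0.25646404, -0.54208796,  0.23061194]), 'eef_rot': array([[ 9.03999192e-01,  4.27534071e-01, -2.80545492e-04],
       [ 4.27534088e-01, -9.03998452e-01,  1.18429297e-03],
       [ 2.52712903e-04, -1.19054265e-03, -9.99999259e-01]]), 'ft_force': array([-0.04886966, -0.45353987,  0.16427461]), 'moment': array([ 0.02071758, -0.046679  , -0.00660126]), 'grip_force': 0.0, 'opening': 0.08514800521743628}
```

View pics/top0.png

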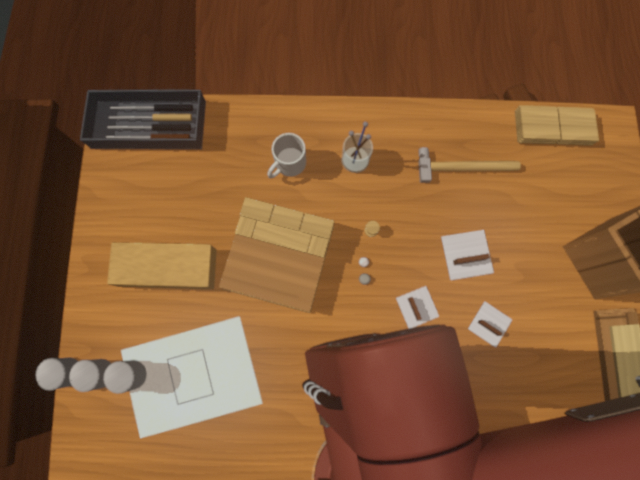

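View pics/side0.png

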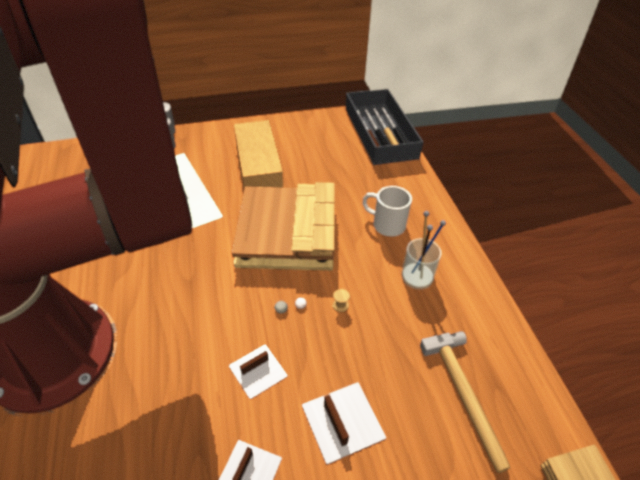

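The largest sheet is at top (467,255) / side (343,422). The jig is at top (278,255), with the shingles on its far side. I'll enlarge both for the corners.

Run:
```python
from h import *
t=cv2.imread('pics/top0.png');s=cv2.imread('pics/side0.png')
f=lambda im,x,y,w,h,k:cv2.resize(im[y:y+h,x:x+w],None,fx=k,fy=k,interpolation=cv2.INTER_CUBIC)
a=f(t,215,190,130,130,3);a=cv2.resize(f(t,215,190,130,130,1),(400,400),interpolation=cv2.INTER_CUBIC)
b=cv2.resize(f(t,435,222,65,65,1),(400,400),interpolation=cv2.INTER_CUBIC)
cv2.imwrite('pics/c1.png',np.hstack([a,b]))
W=np.load('top0.npy')
# sheet mask by white & height
hsv=cv2.cvtColor(t,cv2.COLOR_BGR2HSV)
m=((hsv[...,1]<60)&(hsv[...,2]>140)).astype(np.uint8);m[:, :435]=0;m[:,500:]=0;m[:222]=0;m[287:]=0
n,l,st,_=cv2.connectedComponentsWithStats(m);i=1+st[1:,4].argmax();P=np.argwhere(l==i)[:,::-1]
r=cv2.minAreaRect(P.astype(np.float32));bx=cv2.boxPoints(r);print(bx);w=ray('top',bx,.003);print(w.round(4),w.mean(0),np.linalg.norm(np.diff(w,axis=0),axis=1))
# batten top
h=W[222:287,435:500];q=h[(h[...,2]>.03)&(h[...,2]<.05)];print(len(q),q.mean(0),np.median(q[:,2]));
wr=cv2.minAreaRect((q[:,:2]*1000).astype(np.float32));print(wr)
# deck
h=W[190:320,215:345].reshape(-1,3)
for z0,z1 in((.045,.054),(.059,.0665),(.0675,.075)):
    q=h[(h[:,2]>z0)&(h[:,2]<z1)];print(len(q),np.median(q[:,2]));R=cv2.minAreaRect((q[:,:2]*1000).astype(np.float32));print(R,cv2.boxPoints(R))
g=W[300:330,360:390];print(np.median(g[...,2]))
```

```text
[[441.05408 236.32433]
 [485.64868 228.89188]
 [492.91895 272.5135 ]
 [448.32434 279.94592]]
[[ 0.5652 -0.1835  0.003 ]
 [ 0.5861 -0.2977  0.003 ]
 [ 0.476  -0.3099  0.003 ]
 [ 0.4564 -0.1976  0.003 ]] [ 0.52094835 -0.24714312  0.003     ] [0.11609708 0.11074659 0.11397712]
178 [ 0.50498251 -0.24786677  0.03885412] 0.03911082744348725
((505.5263977050781, -249.19296264648438), (12.35540771484375, 78.35310363769531), 9.932196617126465)
5018 0.05053089246544812
((504.84112548828125, 219.6372833251953), (221.07821655273438, 218.3605499267578), 75.73992919921875) [[371.79657 139.39783]
 [583.4289   85.61047]
 [637.8857  299.87674]
 [426.25336 353.6641 ]]
1535 0.06411510221961564
((567.7107543945312, 202.63287353515625), (217.85728454589844, 91.47001647949219), 74.70267486572266) [[494.8577   109.629776]
 [583.087     85.49742 ]
 [640.56384  295.636   ]
 [552.33453  319.7683  ]]
1720 0.07068953115628132
((569.26318359375, 202.90499877929688), (219.39280700683594, 90.0616683959961), 75.77294921875) [[498.65393 107.64005]
 [585.95337  85.50605]
 [639.87244 298.16995]
 [552.573   320.30396]]
0.0004906054551902055
```

View pics/c1.png

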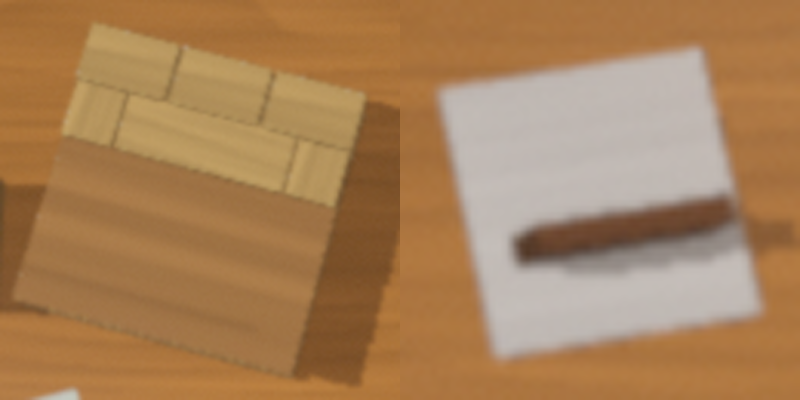

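The enlargement shows the lip ends at crop (62,137) and (335,207), the middle shingle between (113,146) and (284,192), and the batten on the near part of the sheet. I'll check these against the deck fit and move above the flashing in the meantime.

Run:
```python
from h import *
def p(l):return [(215+x*130/400-.3,190+y*130/400-.3) for x,y in l]
a=ray('top',p([(62,137),(335,207)]),.064);b=ray('top',p([(113,148),(284,192)]),.064)
d=ray('top',p([(12,298),(296,377)]),.05);e=ray('top',p([(92,23),(366,95)]),.07)
for q in(a,b,d,e):v=q[0]-q[1];print(q.round(4)[:,:2].tolist(),q.mean(0).round(4),np.linalg.norm(v).round(4),np.degrees(np.arctan2(-v[0],v[1])).round(2))
```

```text
[[0.5494, 0.318], [0.4987, 0.1086]] [0.524  0.2133 0.064 ] 0.2154 -13.61
[[0.5414, 0.2785], [0.5095, 0.1474]] [0.5255 0.213  0.064 ] 0.135 -13.66
[[0.427, 0.3523], [0.3717, 0.1359]] [0.3993 0.2441 0.05  ] 0.2234 -14.32
[[0.6385, 0.2985], [0.5846, 0.0863]] [0.6115 0.1924 0.07  ] 0.219 -14.26
```

Request:
step_arm:
  targets:
    - [0.02, 0.024, -0.01, 0, 0, 6.8, 0.0854]
    - [0.02, 0.024, -0.01, 0, 0, 6.8, 0.0854]
    - [0.02, 0.024, -0.01, 0, 0, 6.8, 0.0854]
    - [0.02, 0.024, -0.01, 0, 0, 6.8, 0.0854]
    - [0.02, 0.024, -0.01, 0, 0, 6.8, 0.0854]
    - [0.02, 0.024, -0.01, 0, 0, 6.8, 0.0854]
    - [0.02, 0.024, -0.01, 0, 0, 6.8, 0.0854]
    - [0.02, 0.024, -0.01, 0, 0, 6.8, 0.0854]
    - [0.02, 0.024, -0.01, 0, 0, 6.8, 0.0854]
    - [0.02, 0.024, -0.01, 0, 0, 6.8, 0.0854]

```text
time: 0.93
ee_pos: [0.4572, -0.3009, 0.1305]
eef_rot: [[-0.064, 0.998, -0.0], [0.998, 0.064, 0.0], [0.0, -0.0, -1.0]]
ft_force: [0.1, -0.1, -0.9]
opening: 0.085
grip_force: 0.0
```

Request:
step_arm:
  targets:
    - [0.0243, 0.0262, -0.01, 0, 0, 3.2, 0.06]
    - [0.0243, 0.0262, -0.01, 0, 0, 3.2, 0.06]
    - [0, 0, -0.035, 0, 0, 0, 0.06]
    - [0, 0, -0.035, 0, 0, 0, 0.06]
    - [0, 0, -0.02, 0, 0, 0, 0.06]
    - [0, 0, -0.008, 0, 0, 0, 0.06]
    - [0, 0, 0, 0, 0, 0, 0.06]

```text
time: 1.52
ee_pos: [0.5036, -0.2488, 0.011]
eef_rot: [[-0.169, 0.986, -0.003], [0.986, 0.169, 0.003], [0.003, -0.003, -1.0]]
ft_force: [-0.2, -0.1, 1.8]
opening: 0.06
grip_force: 0.0
```

Run:
```python
from h import *
im,d=bot.snapshot('side');cv2.imwrite('pics/s1.png',cv2.resize(im[300:480,220:460],(800,600),interpolation=cv2.INTER_CUBIC))
s=bot.read_state();print(s['ee_pos'],s['ft_force'],s['opening'],s['eef_rot'])
```

```text
[ 0.50472241 -0.24977041  0.01309038] [ 0.01861586 -0.11466445  0.96716602] 0.059918069721307934 [[-1.68571078e-01  9.85689077e-01 -9.14048133e-04]
 [ 9.85689005e-01  1.68571851e-01  8.46890247e-04]
 [ 9.88853251e-04 -7.58205993e-04 -9.99999224e-01]]
```

View pics/s1.png

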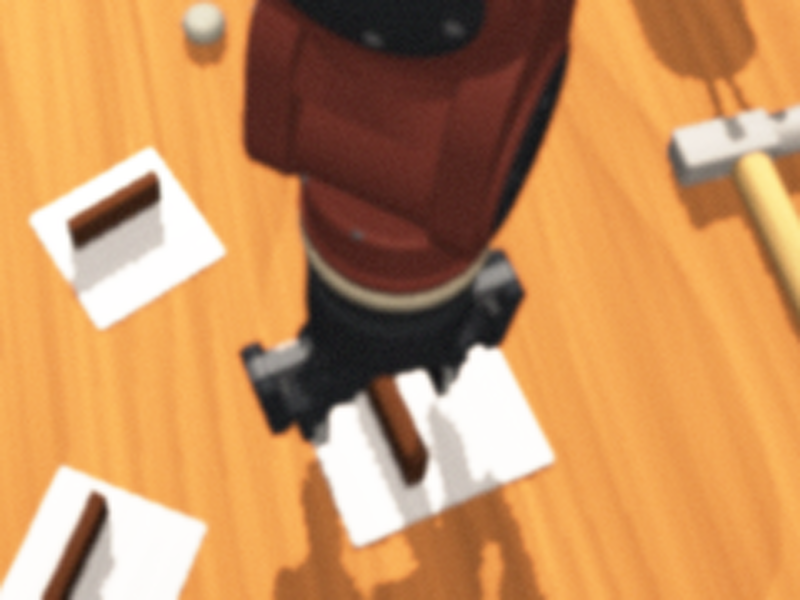

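The fingers straddle the batten squarely, with the batten at crop (400,430) and the fingers either side. Closing and lifting.

Request:
step_arm:
  targets:
    - [0, 0, 0, 0, 0, 0, 0.0]
    - [0, 0, 0, 0, 0, 0, 0.0]
    - [0, 0, 0, 0, 0, 0, 0.0]
    - [0, 0, 0, 0, 0, 0, 0.0]
    - [0, 0, 0, 0, 0, 0, 0.0]
    - [0, 0, 0, 0, 0, 0, 0.0]
    - [0, 0, 0, 0, 0, 0, 0.0]
  force: 60

```text
time: 2.15
ee_pos: [0.5061, -0.2508, 0.0149]
eef_rot: [[-0.169, 0.986, 0.002], [0.986, 0.169, -0.002], [-0.002, 0.002, -1.0]]
ft_force: [-0.4, -0.7, 7.0]
opening: 0.0112
grip_force: 60.2
```

Request:
step_arm:
  targets:
    - [0, 0, 0.01, 0, 0, 0, 0.0]
    - [0, 0, 0.03, 0, 0, 0, 0.0]
    - [0, 0, 0.03, 0, 0, 0, 0.0]
    - [0, 0, 0.03, 0, 0, 0, 0.0]
    - [-0.005, 0.033, 0, 0, 0, -1.7, 0.0]
    - [-0.005, 0.033, 0, 0, 0, -1.7, 0.0]
    - [-0.005, 0.033, 0, 0, 0, -1.7, 0.0]
    - [-0.005, 0.033, 0, 0, 0, -1.7, 0.0]
    - [-0.005, 0.033, 0, 0, 0, -1.7, 0.0]
    - [-0.005, 0.033, 0, 0, 0, -1.7, 0.0]

```text
time: 2.98
ee_pos: [0.4745, -0.0506, 0.114]
eef_rot: [[0.01, 1.0, 0.0], [1.0, -0.01, -0.0], [-0.0, 0.0, -1.0]]
ft_force: [0.2, 0.5, -1.1]
opening: 0.0109
grip_force: 59.0
```

Request:
step_arm:
  targets:
    - [-0.005, 0.033, 0, 0, 0, -1.7, 0.0]
    - [-0.005, 0.033, 0, 0, 0, -1.7, 0.0]
    - [-0.006, 0.033, 0, 0, 0, -1.7, 0.0]
    - [-0.006, 0.033, 0, 0, 0, -1.7, 0.0]
    - [-0.006, 0.033, 0, 0, 0, -1.7, 0.0]
    - [-0.006, 0.033, 0, 0, 0, -1.7, 0.0]
    - [-0.007, 0.033, 0, 0, 0, -1.7, 0.0]
    - [-0.007, 0.033, 0, 0, 0, -1.7, 0.0]
    - [0, 0.02, 0, 0, 0, -0.4, 0.0]
    - [0, 0, 0, 0, 0, 0, 0.0]

```text
time: 3.82
ee_pos: [0.4263, 0.2352, 0.114]
eef_rot: [[0.247, 0.969, 0.0], [0.969, -0.247, 0.001], [0.001, 0.0, -1.0]]
ft_force: [0.1, 1.0, -1.4]
opening: 0.0111
grip_force: 59.0
```

```bash
cat > look.py <<'E'
from h import *
import sys
n=sys.argv[1]
it,dt=bot.snapshot('top');s0,d=bot.snapshot('side')
cv2.imwrite(f'pics/{n}.png',np.hstack([cv2.resize(it[180:330,205:355],(400,400),interpolation=cv2.INTER_CUBIC),cv2.resize(s0[170:290,220:340],(400,400),interpolation=cv2.INTER_CUBIC)]))
np.save(n+'_t.npy',world('top',dt));np.save(n+'_s.npy',world('side',d))
s=bot.read_state();print(s['time'],s['ee_pos'].round(4),s['ft_force'].round(2),s['opening'],s['grip_force'],s['eef_rot'].round(4).tolist(),s['joints'].round(1))
E
python3 look.py l1
```

```text
3.9167 [0.4268 0.2325 0.1137] [-0.33  0.25 -1.49] 0.010665219106784732 59.00338411331177 [[0.2482, 0.9687, -0.0], [0.9687, -0.2482, -0.0004], [-0.0004, 0.0001, -1.0]] [ 13.1 -13.7 -25.5  78.2  -0.  117.5]
```

View pics/l1.png

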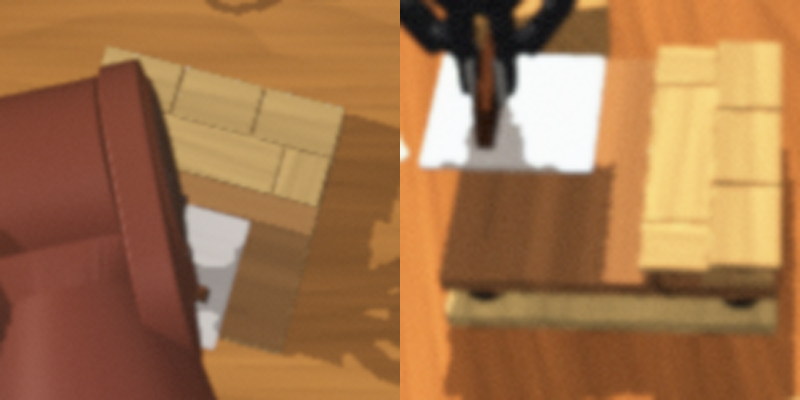

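```bash
cat > meas.py <<'E'
from h import *
import sys
n=sys.argv[1]; W=np.load(n+'_s.npy');im=cv2.imread(f'pics/{n}.png')[:,400:]
sm=cv2.resize(im,(120,120),interpolation=cv2.INTER_AREA);hsv=cv2.cvtColor(sm,cv2.COLOR_BGR2HSV)
m=((hsv[...,1]<50)&(hsv[...,2]>110)).astype(np.uint8)
k,l,st,_=cv2.connectedComponentsWithStats(m);m=(l==1+st[1:,4].argmax()).astype(np.uint8)
e=cv2.erode(m,np.ones((3,3)))
q=W[170:290,220:340][e>0];z=np.median(q[:,2]);q=q[abs(q[:,2]-z)<.01]
A=np.c_[q[:,:2]-q[:,:2].mean(0),np.ones(len(q))];c=np.linalg.lstsq(A,q[:,2],rcond=None)[0]
print('sheet top plane',len(q),q.mean(0).round(4),'slopes',c[:2].round(4),'rms',(q[:,2]-A@c).std().round(4))
E
python3 meas.py l1
python3 - <<'E'
from h import *
p=lambda l:[(220+(x-400)/3.3333-.35,170+y/3.3333-.35) for x,y in l]
W=np.load('l1_s.npy')
for nm,l,z in(('lead',[(606,56),(592,172)],.103),('trail',[(418,167),(592,172)],.103),('lip',[(656,47),(641,268)],.064),('mid',[(655,86),(643,220)],.064),('front',[(456,172),(441,283)],.05),('side',[(441,285),(610,287)],.05)):
    q=ray('side',p(l),z);v=q[0]-q[1];print(nm,q.round(4)[:,:2].tolist(),np.linalg.norm(v).round(4),np.degrees(np.arctan2(-v[0],v[1])).round(2))
h=W[170:290,220:340]
for u,v in((690,150),(740,130),(530,220)):print(h[int(v/3.333)-3:int(v/3.333)+4,int((u-400)/3.333)-3:int((u-400)/3.333)+4,2].mean().round(4))
E
```

```text
sheet top plane 1165 [0.4477 0.2229 0.1034] slopes [-0.0012  0.0008] rms 0.0013
lead [[0.5102, 0.2736], [0.4823, 0.1631]] 0.114 -14.21
trail [[0.3738, 0.1907], [0.4823, 0.1631]] 0.1119 75.69
lip [[0.554, 0.3216], [0.5032, 0.1101]] 0.2175 -13.51
mid [[0.5451, 0.2794], [0.5123, 0.1513]] 0.1323 -14.37
front [[0.3971, 0.236], [0.3771, 0.1365]] 0.1015 -11.41
side [[0.3769, 0.1348], [0.4827, 0.1106]] 0.1086 77.11
0.0653
0.0716
0.0512
```

Request:
step_arm:
  targets:
    - [0.001, 0.005, -0.015, 0, 0, 0, 0.0]
    - [0, 0, -0.02, 0, 0, 0, 0.0]
    - [0, 0, -0.01, 0, 0, 0, 0.0]
    - [0, 0, 0, 0, 0, 0, 0.0]
    - [0, 0, 0, 0, 0, 0, 0.0]

```text
time: 4.33
ee_pos: [0.4279, 0.2362, 0.0683]
eef_rot: [[0.251, 0.968, -0.001], [0.968, -0.251, -0.0], [-0.001, -0.001, -1.0]]
ft_force: [0.5, 0.3, -1.0]
opening: 0.0106
grip_force: 59.0
```

Request:
step_arm:
  targets:
    - [0, 0, -0.002, 0, 0, 0, 0.0]
    - [0, 0, -0.002, 0, 0, 0, 0.0]
    - [0, 0, -0.001, 0, 0, 0, 0.0]
    - [0, 0, 0, 0, 0, 0, 0.0]
    - [0, 0, 0, 0, 0, 0, 0.0]

```text
time: 4.75
ee_pos: [0.4289, 0.2369, 0.0641]
eef_rot: [[0.25, 0.968, 0.002], [0.968, -0.25, -0.0], [0.0, 0.002, -1.0]]
ft_force: [1.0, -1.2, 2.3]
opening: 0.0109
grip_force: 59.6
```

Request:
step_arm:
  targets:
    - [0, 0, 0.003, 0, 0, 0, 0.0]
    - [0.007, -0.0017, 0, 0, 0, 0, 0.0]
    - [0.007, -0.0017, 0, 0, 0, 0, 0.0]
    - [0.005, -0.0013, 0, 0, 0, 0, 0.0]
    - [0, 0, 0, 0, 0, 0, 0.0]
    - [0, 0, 0, 0, 0, 0, 0.0]

```text
time: 5.25
ee_pos: [0.4473, 0.2321, 0.066]
eef_rot: [[0.251, 0.968, -0.001], [0.968, -0.251, -0.0], [-0.0, -0.001, -1.0]]
ft_force: [-0.3, -0.6, -1.5]
opening: 0.0112
grip_force: 59.0
```

```bash
python3 look.py l2; python3 meas.py l2
```

```text
5.35 [0.4469 0.2322 0.0661] [ 0.61 -0.25 -1.66] 0.011067165466353075 59.04486536979675 [[0.2503, 0.9682, -0.0007], [0.9682, -0.2503, -0.0001], [-0.0003, -0.0006, -1.0]] [ 12.5  -8.9 -26.3  72.6   0.  117. ]
sheet top plane 1131 [0.4669 0.2211 0.0555] slopes [ 0.0007 -0.0005] rms 0.0014
```

View pics/l2.png

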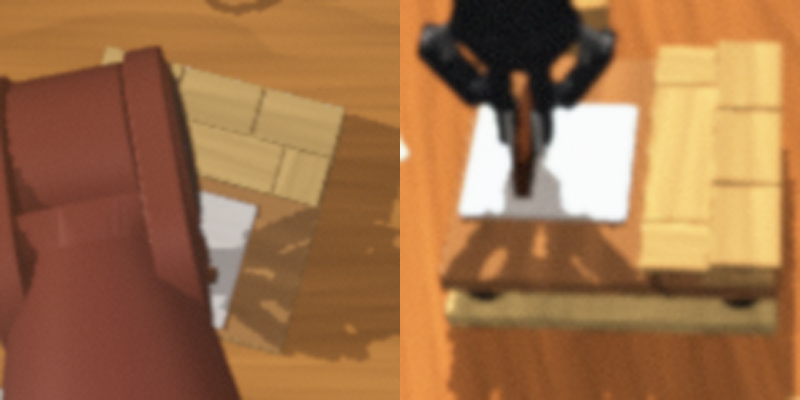

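Run:
```python
from h import *
p=lambda l:[(220+(x-400)/3.3333-.35,170+y/3.3333-.35) for x,y in l]
a=ray('side',p([(638,106),(627,221)]),.0542);b=ray('side',p([(655,86),(643,220)]),.064)
for q in(a,b):v=q[0]-q[1];print(q[:,:2].round(4).tolist(),np.linalg.norm(v).round(4),np.degrees(np.arctan2(-v[0],v[1])).round(2))
th=np.radians(-14.2);d=(b-a).mean(0);print('x',d[0]*np.cos(th)+d[1]*np.sin(th),'y',-d[0]*np.sin(th)+d[1]*np.cos(th))
```

```text
[[0.5311, 0.2717], [0.5032, 0.1618]] 0.1134 -14.23
[[0.5451, 0.2794], [0.5123, 0.1513]] 0.1323 -14.37
x 0.01152923242103931 y 0.0014588981332991616
```

Request:
step_arm:
  targets:
    - [0.004, -0.0005, 0.0007, 0, 0, 0, 0.0]
    - [0.004, -0.0005, 0, 0, 0, 0, 0.0]
    - [0.004, -0.001, 0, 0, 0, 0, 0.0]
    - [0.004, -0.001, 0, 0, 0, 0, 0.0]
    - [0, 0, 0, 0, 0, 0, 0.0]

```text
time: 5.77
ee_pos: [0.464, 0.229, 0.0671]
eef_rot: [[0.251, 0.968, 0.001], [0.968, -0.251, -0.0], [0.0, 0.001, -1.0]]
ft_force: [0.1, -0.2, -1.6]
opening: 0.0109
grip_force: 59.0
```

Request:
step_arm:
  targets:
    - [0.004, -0.001, 0, 0, 0, 0, 0.0]
    - [0, 0, 0, 0, 0, 0, 0.0]

```text
time: 5.93
ee_pos: [0.4677, 0.2281, 0.067]
eef_rot: [[0.25, 0.968, 0.0], [0.968, -0.25, -0.0], [0.0, 0.0, -1.0]]
ft_force: [-0.1, -0.6, -0.5]
opening: 0.0107
grip_force: 59.0
```

Request:
step_arm:
  targets:
    - [0.004, -0.001, 0, 0, 0, 0, 0.0]
    - [0.004, -0.001, 0, 0, 0, 0, 0.0]
    - [0, 0, 0, 0, 0, 0, 0.0]

```text
time: 6.18
ee_pos: [0.4759, 0.2261, 0.0671]
eef_rot: [[0.25, 0.968, 0.001], [0.968, -0.25, -0.0], [0.0, 0.001, -1.0]]
ft_force: [0.7, 0.2, -1.0]
opening: 0.011
grip_force: 59.0
```

Request:
step_arm:
  targets:
    - [0.004, -0.001, 0, 0, 0, 0, 0.0]
    - [0.003, -0.0007, 0, 0, 0, 0, 0.0]
    - [0, 0, 0, 0, 0, 0, 0.0]
    - [0, 0, 0, 0, 0, 0, 0.0]

```text
time: 6.52
ee_pos: [0.4823, 0.2245, 0.067]
eef_rot: [[0.25, 0.968, 0.0], [0.968, -0.25, -0.0], [-0.0, 0.0, -1.0]]
ft_force: [0.9, 0.3, -1.3]
opening: 0.0109
grip_force: 59.0
```

```bash
python3 look.py l3; python3 meas.py l3
```

```text
6.6167 [0.482  0.2246 0.067 ] [ 0.48  0.05 -1.61] 0.010903601269895938 59.0450656414032 [[0.2502, 0.9682, -0.0002], [0.9682, -0.2502, -0.0001], [-0.0001, -0.0002, -1.0]] [ 10.9  -3.8 -21.5  72.3  -0.  115.4]
sheet top plane 786 [0.4859 0.2148 0.0565] slopes [-0.0016 -0.0029] rms 0.0014
```

View pics/l3.png

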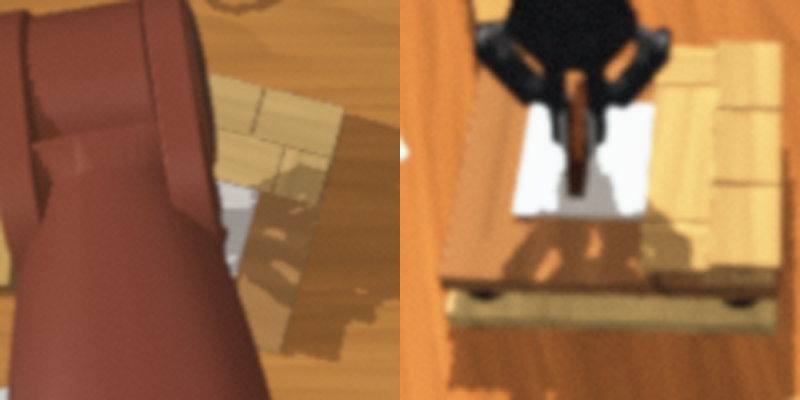

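The sheet is under the lip and the shingle is lying flat, with the seam at crop (655,105)–(645,215). Pressing down.

Request:
step_arm:
  targets:
    - [0, 0, -0.001, 0, 0, 0, 0.0]
    - [0, 0, -0.001, 0, 0, 0, 0.0]
    - [0, 0, -0.001, 0, 0, 0, 0.0]
    - [0, 0, -0.001, 0, 0, 0, 0.0]
    - [0, 0, -0.001, 0, 0, 0, 0.0]
    - [0, 0, 0, 0, 0, 0, 0.0]
    - [0, 0, 0, 0, 0, 0, 0.0]

```text
time: 7.2
ee_pos: [0.4821, 0.2247, 0.0623]
eef_rot: [[0.25, 0.968, 0.0], [0.968, -0.25, 0.0], [0.0, 0.0, -1.0]]
ft_force: [-4.7, 0.1, 5.6]
opening: 0.0108
grip_force: 60.0
```

Request:
step_arm:
  targets:
    - [-0.0005, 0, -0.0007, 0, 0, 0, 0.0]
    - [0, 0, -0.0007, 0, 0, 0, 0.0]
    - [0, 0, 0, 0, 0, 0, 0.0]
    - [0, 0, 0, 0, 0, 0, 0.0]
    - [0, 0, 0, 0, 0, 0, 0.0]

```text
time: 7.62
ee_pos: [0.4821, 0.2247, 0.0613]
eef_rot: [[0.25, 0.968, 0.001], [0.968, -0.25, 0.0], [0.0, 0.001, -1.0]]
ft_force: [-2.2, -0.6, 6.5]
opening: 0.011
grip_force: 60.2
```

```bash
python3 look.py l4; python3 meas.py l4
python3 - <<'E'
import numpy as np
f=lambda n,u,v:np.load(n+'_s.npy')[170:290,220:340][int(v/3.333)-4:int(v/3.333)+5,int((u-400)/3.333)-4:int((u-400)/3.333)+5,2].mean().round(4)
for n in('l1','l3','l4'):print(n,[f(n,u,v) for u,v in((690,140),(668,140),(750,150),(460,240),(680,245))])
E
```

```text
7.7167 [0.4821 0.2247 0.0613] [-3.64 -0.15  6.36] 0.010906791619682714 60.192230343818665 [[0.2501, 0.9682, 0.0012], [0.9682, -0.2501, 0.0001], [0.0004, 0.0011, -1.0]] [ 10.9  -3.7 -22.   71.7  -0.  115.4]
sheet top plane 770 [0.4865 0.2154 0.0509] slopes [ 0.0041 -0.0013] rms 0.0014
l1 [np.float64(0.0653), np.float64(0.0655), np.float64(0.0718), np.float64(0.0509), np.float64(0.0839)]
l3 [np.float64(0.0652), np.float64(0.0653), np.float64(0.0717), np.float64(0.06), np.float64(0.0654)]
l4 [np.float64(0.062), np.float64(0.0616), np.float64(0.0682), np.float64(0.0461), np.float64(0.0616)]
```

View pics/l4.png

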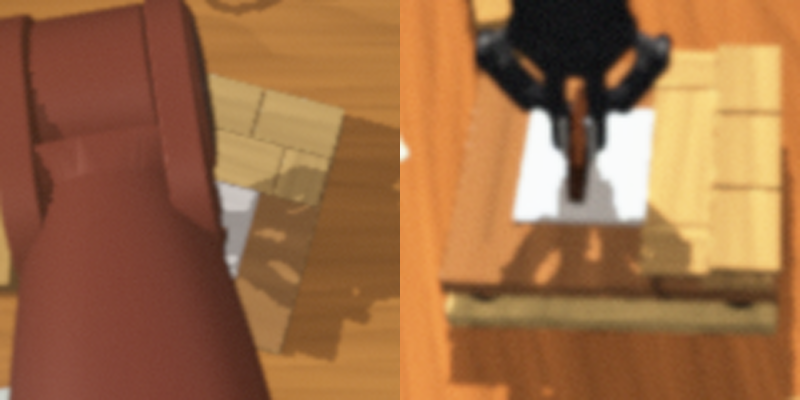

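The panel has sunk about 3.5 mm, with the shingles level on it and the sheet flat. That is within limits, so I'm handing it in.

```bash
python3 -c "
from rig import bot
print(bot.sign_off())"
```

```text
the job is handed in; nothing more can be done
None
```

I handed the job in with the flashing about 25 mm under the middle shingle's lip, centred to within a few mm, the shingle down, the panel pressed about 3.5 mm, and the gripper still holding it; the sign-off returned no verdict.

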